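# Pump a soap loaf out of the demoulding press and set it on the curing stand

### The job

The brown soap loaf is sunk in the mould of the blue demoulding press: pump the red lever, full strokes down to its stop and fully back up, until the loaf stands fully raised out of the mould and pumping lifts it no further. Only then take the loaf and lay it flat, lengthwise and centred on the narrow top of the empty wooden curing stand. Leave the pale loaf on the other stand where it is, and do not knock over the two small green bottles.

Things in the scene. Friction and masses are not known exactly. Their poses are not given: they have to be found in the camera images.
- press: blue demoulding press fixed to the table, base 130 x 300 x 8 mm. Origin on the table under the centre of the mould; z up; its y axis runs along the mould's length, away from the lever, which lies on its -y side. The open aluminium mould is 72 mm wide (x) and 152 mm long (y) outside, walls 8 mm, rim 116 mm above the table; two inner ledges carry the sunken loaf's underside at 64 mm
- lever (a joint): angle of the pump lever: 0 = fully up at rest, 0.66 rad = fully down on its stop. It turns about an axis along the press's x axis at y = -139 mm, 112 mm above the table. A spring brings it back up; pressing it at its grip takes about 5 N at the top to 15 N at the bottom. A stroke counts only if it goes nearly all the way down and then nearly all the way up
- lever_grip (a point): middle of the upper face of the lever's red grip, 145 mm out from the lever's axis; the grip is 34 mm wide, 85 mm long, 20 mm thick, and from rest to stop this point sinks from about 168 mm to 75 mm above the table. Its y axis runs along the lever towards the press; its z axis points out of the upper face
- loaf: brown soap loaf, 50 x 130 x 46 mm (x, y, z), about 0.33 kg; origin at the centre of its underside. It lies in the mould with 3 mm play, its top 6 mm below the rim
- stand_empty: empty wooden curing stand, fixed; origin on the table under its centre; foot 190 x 70 x 10 mm, long along its x axis
- stand_empty_top (a point): centre of the empty stand's narrow top, 70 mm above the table; the top is 160 mm long (x) and only 36 mm wide (y), 8 mm thick, with nothing beside it
- stand_full: the same kind of stand, which carries the pale loaf; origin on the table under its centre
- cured_loaf: pale soap loaf of the same size on the other stand, to be left alone; origin at the centre of its underside
- green_bottle: small green bottle with a white cap, 44 mm across, 105 mm tall; origin at the centre of its underside
- scent_bottle: small green bottle with a black cap, 44 mm across, 95 mm tall; origin at the centre of its underside
- mould_mouth (a point): centre of the mould's open top, level with its rim. A steel ejector plate (44 x 96 mm) lies unseen 3 to 36 mm below the loaf at the start; it climbs 16 mm per full lever stroke and stays there, so the first strokes may only close the gap. Fully up it holds the loaf's underside about 119 mm above the table, just over the rim, and more strokes do nothing: 3 to 6 strokes
- rack (a point): fixed point on the face of the ejector's toothed rack (10 mm wide), 100 mm from the mould's centre towards the lever, at rim height; the rack rises with the ejector to at most 225 mm above the table
Not all that is in view belongs to the job. What is shaped like the loaf but pink is not meant. Leave any yellow look-alike of the stand_empty alone.

How it is judged (in metres and radians):
On the way:
1. the ejector has raised the loaf at least 46 mm, out of the mould, with the robot not touching the loaf (z of loaf in the frame of press between 0.11 and 0.126 m and horizontal distance between loaf and press below 0.015 m and angle between loaf's own z axis and vertical below 0.1 rad and contact force between the arm and loaf below 0.2 N), for 0.2 s.
At the end, for the whole second after the job is handed in: the brown loaf rests flat on top of the empty stand, its length along the stand within 0.2 rad, centred within 14 mm across and 30 mm along, upright within 0.1 rad and at rest; the pale loaf is within 15 mm of its start (x of loaf in the frame of stand_empty_top between -0.03 and 0.03 m and y of loaf in the frame of stand_empty_top between -0.014 and 0.014 m and z of loaf in the frame of stand_empty_top between -0.005 and 0.005 m and angle between the y axis of loaf and the x axis of stand_empty_top, either way round below 0.2 rad and angle between loaf's own z axis and vertical below 0.1 rad and linear speed of loaf below 0.02 m/s and distance of cured_loaf from where it was at the start of the episode below 0.015 m); the robot touches nothing.
It fails at once if the pale loaf on the other stand is shifted by more than 15 mm (distance of cured_loaf from where it was at the start of the episode above 0.015 m).
It fails at once if a small green bottle is knocked over (angle between any of green_bottle, scent_bottle's own z axis and vertical above 0.5 rad).
It also fails if it takes over 72 s, if anything falls off the work surface, if the arm or the gripper's body presses on something with over 40 N, if the wrist force passes 120 N, or if a joint passes its speed limit or range.

### The arm

A 6-joint arm with a two-finger parallel gripper is mounted at the origin on the work surface. World frame = base frame: x ahead of the robot, y to its left, z up, the work surface at z = 0. Lengths are in m, angles in degrees, forces in N, time in s.
With the tool pointing down it reaches from about 0.3 to 0.75 m from the base axis. Payload 8.5 kg.
Tool frame: the origin (TCP) lies midway between the tips of the shut fingers; the grasp point (between the pads) lies grasp_offset behind it (grasp_offset is the distance from the TCP to the grasp point, in m); z points along the fingers, y is the line along which they close (so a half turn about z gives the same grasp; the last joint's range is limited). The gripper opens to 85 mm and grips with 20 to 120 N. Pads are 22 mm wide; open, the fingers measure 114 mm over their backs; the gripper's body (76 mm by 85 mm) begins 54 mm behind the grasp point. The pads swing forward as they close: fully open they stand 13 mm farther back than shut.
Start: joints at [-77.309, 21.807, 74.336, -0, 83.858, -12.336], TCP at [0.233, -0.498, 0.231] pointing down, gripper open.
Joint ranges: [-178.18, 178.18], [-50.72, 133.34], [12.68, 142.11], [-81.47, 261.47], [9.98, 163.14], [-165.26, 165.26]. Speed limits (degrees/s): [136.94, 136.94, 180, 180, 180, 180].

### API

Orientations are given as a 3x3 rotation matrix whose columns are the frame's x, y, z axes.
In Python, from rig import observe, get_image, camera_params, close_job, grasp_offset gives the robot as it stands.
- The arm moves only by the shell command python3 -m handwheel 'ROWS' [OPENING] [FORCE]. ROWS is JSON, a list of rows, each a list of 2 entries, a list of its own where there are three numbers: the shift along the tool's x, y, z as a fraction of full scale, then the turn, a rotation vector about the tool's x, y, z as a fraction of full scale. In form: [[[dx, dy, dz], [ax, ay, az]], ...]. A call has 1 to 10 rows; each row is the pose to reach, as a shift and turn from the pose commanded when the call began, along the tool's axes at that moment, turning the shorter way round; what a row does not reach only later rows make up. Full scale, the value 1, is 0.5 m for a shift and pi rad for a turn. A row lasts 1/10 s, in which the tool goes at most 50 mm and 8.59 degrees, less where a joint would pass 70% of its speed; a pose out of reach is approached as far as the arm can. A call with a number of a shift or a turn outside -1 to 1 is refused whole. A call with a gripper value outside its range is refused whole. OPENING is the opening, from 0 (shut) to 1 (fully open), set as the call begins (- or left out, the last holds). The fingers move at their own pace and stop on an object; FORCE is the grip in N (left out, the last holds). Time passes only in rows, so rows that repeat a pose let the fingers close. It gives the time, the measured TCP pose, the force, the opening and the grip force at its end, in the units of the state.
- observe(): the state, without advancing time (a new reading comes with each control period).
- get_image(name): name is "side" or "top" or "wrist"; returns (picture, depth): 480x640x3 uint8, red, green, blue; 480x640 float32, m along the optical axis (not along the pixel's ray), 0 where there is no reading.
- camera_params(name): a dict with "K" (3x3 intrinsics, pixels), "R" (3x3) and "t" (3): a world point X has camera coordinates R X + t. Camera axes: x right, y down, z forward; pixel columns grow to the right and rows downward; lengths in m; the calibration is good to about 2 mm. A picture is of the moment at which its call begins: read the wrist's pose just before it. camera_params takes no time and is no camera call; for the wrist camera it gives the pose at the moment of the call.
- close_job(): hands the job in; it is judged then, once.
The state is a dict: "time_s": time; "q": joint angles; "qvel": joint speeds; "joint_efforts": joint torques, N m; "position": TCP position; "tool_rot": TCP orientation; "ft_force": force on the tool from outside, world axes, zero at the start; "wrist_torque": the same for the moment, N m; "grip_width": finger opening in m; "gripper_force": force on a finger pad.
Only numpy, scipy, OpenCV 4.12 (cv2) and the standard library are available. Lean on these libraries where they do the work, as an engineer would, in place of code of your own. Each camera call takes 0.05 s, during which the arm holds its last target. There are 200 camera calls.

## Working session

There is one attempt and no reset: what is moved stays moved. The work goes in short steps, Python scripts to look and compute and a shell command to move; the robot and the scene stay as the last step left them, time stands still between calls to the robot, and variables do not carry over. Pictures are saved under pics/ and viewed, at most 10 in all, crops included, and the job is handed in when it is done.

```bash
ls; mkdir -p pics
python3 - <<'E'
from rig import *
import cv2,numpy as np
np.set_printoptions(precision=4,suppress=True)
s=observe();print({k:s[k] for k in('time_s','position','tool_rot','ft_force','grip_width')},grasp_offset)
for n in("side","top","wrist"):
    p=camera_params(n);print(n,p)
    im,d=get_image(n);cv2.imwrite(f"pics/{n}0.png",im[:,:,::-1]);np.savez(f"pics/{n}0.npz",im=im,d=d,**p)
E
```

```text
pics
{'time_s': 0.0, 'position': array([ 0.2326, -0.4981,  0.2307]), 'tool_rot': array([[ 0.9061,  0.423 , -0.0003],
       [ 0.423 , -0.9061,  0.0014],
       [ 0.0003, -0.0014, -1.    ]]), 'ft_force': array([-0.1451,  0.5746, -0.0515]), 'grip_width': 0.08532281736556138} 0.0187
side {'K': array([[464.5889,   0.    , 323.0889],
       [  0.    , 464.5889, 236.222 ],
       [  0.    ,   0.    ,   1.    ]]), 'R': array([[-0.8071, -0.5904, -0.0064],
       [-0.39  ,  0.5411, -0.7451],
       [ 0.4434, -0.5988, -0.667 ]]), 't': array([0.4356, 0.2134, 1.1208])}
top {'K': array([[612.9931,   0.    , 321.0454],
       [  0.    , 612.9931, 241.3551],
       [  0.    ,   0.    ,   1.    ]]), 'R': array([[ 0.0038, -1.    ,  0.0037],
       [-0.9978, -0.0041, -0.0664],
       [ 0.0664, -0.0034, -0.9978]]), 't': array([0.0511, 0.461 , 1.456 ])}
wrist {'K': array([[358.592 ,   0.    , 316.565 ],
       [  0.    , 358.592 , 241.1288],
       [  0.    ,   0.    ,   1.    ]]), 'R': array([[ 0.4231, -0.9061, -0.0018],
       [-0.858 , -0.4013,  0.3206],
       [-0.2912, -0.1341, -0.9472]]), 't': array([-0.5475, -0.0415,  0.382 ])}
```

View pics/top0.png

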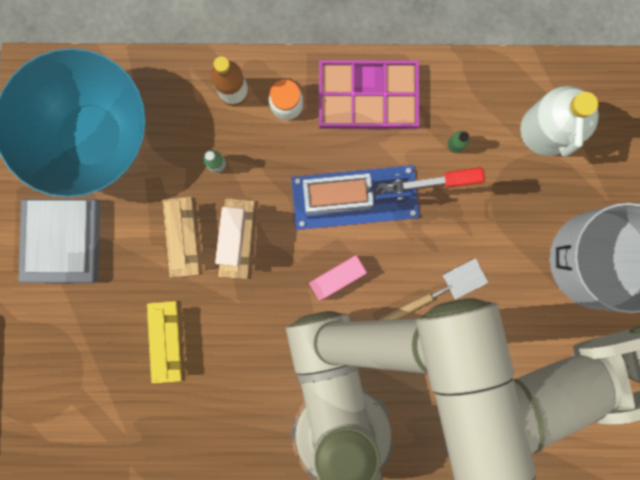

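View pics/side0.png

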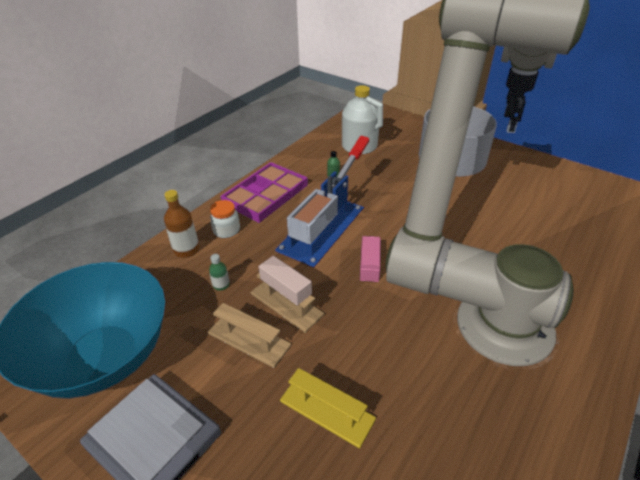

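Candidates in the top view:
- Loaf: brown in the mould (338,193), which I choose. The pink look-alike is at (338,278), the pale one on the full stand at (232,236), and the purple tray's orange blocks at (370,95).
- Stand: wooden and empty (181,236), which I choose. The yellow one is at (165,342) and the full one at (238,237).
- Lever: red grip at (465,177).
- Bottles: white cap (214,160), black cap (459,141).

```bash
cat > h.py <<'E'
from rig import *
import cv2,numpy as np
np.set_printoptions(precision=4,suppress=True)
def load(f):
    z=np.load(f);return z['im'],z['d'],z
def pts(d,p,m):
    v,u=np.nonzero(m&(d>0));z=d[v,u]
    c=np.linalg.inv(p['K'])@np.array([u*z,v*z,z]);return ((c.T-p['t'])@p['R'])
def ray(p,u,v,h):
    r=p['R'].T@np.linalg.inv(p['K'])@np.array([u,v,1.]);o=-p['R'].T@p['t'];return o+r*(h-o[2])/r[2]
def tri(obs):
    A=np.zeros((3,3));b=np.zeros(3)
    for p,u,v in obs:
        r=p['R'].T@np.linalg.inv(p['K'])@np.array([u,v,1.]);r/=np.linalg.norm(r);o=-p['R'].T@p['t']
        M=np.eye(3)-np.outer(r,r);A+=M;b+=M@o
    return np.linalg.solve(A,b)
def hsv(im):return cv2.cvtColor(im,cv2.COLOR_RGB2HSV)
def mask(im,lo,hi,box=None):
    m=cv2.inRange(hsv(im),lo,hi)>0
    if box:
        k=np.zeros_like(m);x0,y0,x1,y1=box;k[y0:y1,x0:x1]=1;m&=k
    return m
def rect(m):
    c=max(cv2.findContours(m.astype(np.uint8),0,2)[0],key=cv2.contourArea);return cv2.minAreaRect(c)
E
python3 - <<'E'
from h import *
im,d,p=load('pics/top0.npz')
def rep(n,m,h):
    r=rect(m);P=pts(d,p,m);b=cv2.boxPoints(r)
    W=np.array([ray(p,*x,h) for x in b]);c=W.mean(0)
    e=[W[1]-W[0],W[2]-W[1]];L=max(e,key=np.linalg.norm)
    print(n,r,'c',c,'len',[np.linalg.norm(x) for x in e],'yaw',np.degrees(np.arctan2(L[1],L[0])),'depth z pct',np.percentile(P[:,2],[5,50,95]),P.mean(0))
rep('base',mask(im,(105,120,50),(125,255,255),(285,150,430,240)),.008)
rep('grip',mask(im,(0,170,90),(6,255,255),(420,150,500,200)),.168)
rep('loaf',mask(im,(3,80,100),(20,255,255),(303,174,372,212))&(d>0),.11)
z=np.zeros(d.shape);v,u=np.nonzero(d>0);P=pts(d,p,d>0);z[v,u]=P[:,2]
box=np.zeros(d.shape,bool);box[190:285,155:205]=1
rep('stand',box&(abs(z-.07)<.012),.07)
box=np.zeros(d.shape,bool);box[190:285,205:262]=1
rep('pale',box&(abs(z-.116)<.012),.116)
rep('stand_full',box&(abs(z-.07)<.012),.07)
box=np.zeros(d.shape,bool);box[165:220,298:378]=1
rep('rim',box&(abs(z-.116)<.01),.116)
for n,b in(('green',(195,140,230,180)),('scent',(440,125,480,160)),('pink',(305,250,370,305))):
    k=np.zeros(d.shape,bool);k[b[1]:b[3],b[0]:b[2]]=1
    rep(n,k&(z>.02),.09 if n!='pink' else .046)
print(rep and pts(d,p,(z>0.12)&(np.arange(640)[None]>370)&(np.arange(640)[None]<500)&(np.arange(480)[:,None]>160)&(np.arange(480)[:,None]<205))[::60])
E
```

```text
base ((350.86480712890625, 197.69911193847656), (50.248931884765625, 114.24351501464844), 84.5309066772461) c [ 0.5678 -0.0191  0.008 ] len [np.float64(0.27782553823031003), np.float64(0.12271598064001071)] yaw -84.2238645054968 depth z pct [0.0017 0.0071 0.1285] [ 0.5535 -0.0353  0.0219]
grip ((464.4454345703125, 176.84060668945312), (15.66140079498291, 38.723968505859375), 82.40535736083984) c [ 0.5921 -0.2568  0.168 ] len [np.float64(0.08426365583182098), np.float64(0.034200625261227954)] yaw -82.09399613515345 depth z pct [0.1534 0.1673 0.1792] [ 0.5923 -0.2577  0.1667]
loaf ((337.69317626953125, 192.56002807617188), (21.841726303100586, 56.657806396484375), 84.64418029785156) c [0.5651 0.0161 0.11  ] len [np.float64(0.12809468772486046), np.float64(0.049685290109642045)] yaw -84.34546530785988 depth z pct [0.1031 0.1083 0.1131] [0.5656 0.0164 0.1077]
stand ((175.00389099121094, 234.87466430664062), (68.88543701171875, 16.147939682006836), 84.64418029785156) c [0.4711 0.3906 0.07  ] len [np.float64(0.037356602747762785), np.float64(0.1598617726921774)] yaw -173.59765594819459 dep
[... 1604 characters left out ...]
 -59.349918081940686 depth z pct [0.039  0.0443 0.049 ] [0.374  0.013  0.0442]
[[ 0.6125 -0.2869  0.1746]
 [ 0.6062 -0.2338  0.1602]
 [ 0.6016 -0.2804  0.1742]
 [ 0.5996 -0.2317  0.1596]
 [ 0.5962 -0.241   0.1666]
 [ 0.595  -0.2357  0.1613]
 [ 0.5974 -0.1308  0.1316]
 [ 0.5951 -0.0886  0.1307]
 [ 0.5895 -0.2688  0.1681]
 [ 0.5889 -0.2233  0.1576]
 [ 0.5894 -0.1804  0.1405]
 [ 0.5894 -0.0714  0.1244]
 [ 0.5834 -0.2564  0.1652]
 [ 0.5836 -0.203   0.1496]
 [ 0.5848 -0.1381  0.1267]
 [ 0.5789 -0.2626  0.1665]
 [ 0.5805 -0.1979  0.1412]
 [ 0.5798 -0.1577  0.13  ]
 [ 0.5785 -0.143   0.124 ]
 [ 0.5757 -0.1558  0.1276]
 [ 0.5649 -0.1206  0.1234]
 [ 0.5573 -0.0776  0.1282]
 [ 0.5559 -0.1316  0.1241]]
```

```bash
cat >> h.py <<'E'
from scipy.spatial.transform import Rotation as Ro
def goal(x,y,z,yaw):
    s=observe();R=s['tool_rot'];c,q=np.cos(np.radians(yaw)),np.sin(np.radians(yaw))
    T=np.array([[c,q,0],[q,-c,0],[0,0,-1.]])
    print('row',np.round(R.T@(np.array([x,y,z])-s['position'])/.5,3).tolist(),np.round(Ro.from_matrix(R.T@T).as_rotvec()/np.pi,4).tolist())
def snap(n,name):
    p=camera_params(n);im,d=get_image(n);cv2.imwrite(f"pics/{name}.png",im[:,:,::-1]);np.savez(f"pics/{name}.npz",im=im,d=d,**p)
E
python3 - <<'E'
from h import *
goal(.585,-.13,.36,95.7)
a=load('pics/top0.npz');b=load('pics/side0.npz')
for n,lo,hi,b1,b2 in(('grip',(0,170,90),(6,255,255),(420,150,500,200),(340,130,375,165)),('loaf',(3,80,100),(20,255,255),(303,174,372,212),(295,190,340,225))):
    o=[]
    for (im,d,p),bx in((a,b1),(b,b2)):
        m=mask(im,lo,hi,bx);r=rect(m);M=cv2.moments(m.astype(np.uint8),True);o.append((p,M['m10']/M['m00'],M['m01']/M['m00']))
    print(n,[x[1:] for x in o],tri(o))
E
```

```text
row [0.95, -0.369, -0.258] [-0.0002, -0.0003, -0.3926]
grip [(464.79794520547944, 176.8013698630137), (359.0103092783505, 146.62886597938143)] [ 0.5929 -0.2604  0.1583]
loaf [(337.51417004048585, 192.46396761133605), (309.48743718592965, 205.06700167504187)] [0.5671 0.0188 0.1182]
```

```bash
python3 -m handwheel '[[[0,0,-0.25],[0,0,-0.05]],[[0,0,-0.25],[0,0,-0.1]],[[0.95,-0.37,-0.26],[0,0,-0.393]],[[0.95,-0.37,-0.26],[0,0,-0.393]],[[0.95,-0.37,-0.26],[0,0,-0.393]],[[0.95,-0.37,-0.26],[0,0,-0.393]],[[0.95,-0.37,-0.26],[0,0,-0.393]],[[0.95,-0.37,-0.26],[0,0,-0.393]],[[0.95,-0.37,-0.26],[0,0,-0.393]],[[0.95,-0.37,-0.26],[0,0,-0.393]]]' 0
python3 -m handwheel '[[[0,0,0],[0,0,0]],[[0,0,0],[0,0,0]]]'
python3 -c "
from h import *
s=observe();print(s['position'],s['tool_rot'],s['qvel'])
goal(.585,-.13,.36,95.7)"
```

```text
time_s: 1.15
position: [0.5096, -0.2078, 0.3548]
tool_rot: [[-0.102, 0.995, -0.0], [0.995, 0.102, 0.0], [0.0, -0.0, -1.0]]
ft_force: [0.3, -1.5, 0.6]
grip_width: -0.0003
gripper_force: 0.0
time_s: 1.35
position: [0.5089, -0.2089, 0.3544]
tool_rot: [[-0.103, 0.995, -0.001], [0.995, 0.103, 0.0], [0.0, -0.001, -1.0]]
ft_force: [0.4, -0.3, -0.3]
grip_width: -0.0001
gripper_force: 0.0
[ 0.5089 -0.2089  0.3544] [[-0.1025  0.9947 -0.0009]
 [ 0.9947  0.1025  0.0002]
 [ 0.0003 -0.0008 -1.    ]] [-2.7473 -0.5802  0.6893 -0.0945 -0.0646 -0.3474]
row [0.141, 0.168, -0.011] [-0.0003, -0.0001, 0.001]
```

```bash
python3 -c "
from h import *
snap('wrist','w1')"
python3 -m handwheel '[[[0.14,0.168,-0.01],[0,0,0]],[[0.14,0.168,-0.01],[0,0,0]],[[0.14,0.168,-0.01],[0,0,0]],[[0.14,0.168,-0.01],[0,0,0]],[[0.14,0.168,-0.01],[0,0,0]]]'
python3 -c "
from h import *
snap('wrist','w2')
a=cv2.imread('pics/w1.png');b=cv2.imread('pics/w2.png')
cv2.imwrite('pics/w12.png',np.hstack([cv2.resize(a,(400,300)),cv2.resize(b,(400,300))]))"
```

```text
time_s: 1.9
position: [0.5842, -0.1331, 0.3598]
tool_rot: [[-0.099, 0.995, -0.001], [0.995, 0.099, -0.0], [-0.0, -0.001, -1.0]]
ft_force: [-0.1, -1.0, 0.2]
grip_width: 0.0001
gripper_force: 0.0
```

View pics/w12.png

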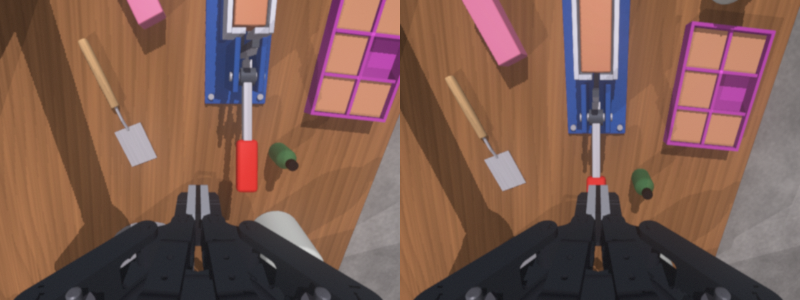

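The left panel (w1) shows the red lever grip whole at (247,166), below the blue press. The brown loaf is in the mould at (252,10) on the left and (596,35) on the right, so the choice is confirmed. The pink loaf lies well apart at (145,10).

Run:
```python
from h import *
t=load('pics/top0.npz');w=load('pics/w1.npz');w2=load('pics/w2.npz')
o=[]
for (im,d,p),bx in((t,(420,150,500,200)),(w,(360,200,430,320))):
    m=mask(im,(0,170,90),(6,255,255),bx);r=rect(m);o.append((p,*r[0]))
    print(r)
g=tri(o);print('grip',g)
# loaf near edge in w1,w2: bottom side of mask
o=[]
for (im,d,p),bx in((w,(360,0,450,60)),(w2,(280,0,380,130))):
    m=mask(im,(3,80,100),(20,255,255),bx)
    k=max(cv2.findContours(m.astype(np.uint8),0,2)[0],key=cv2.contourArea)
    b=cv2.boxPoints(cv2.minAreaRect(k));b=b[np.argsort(-b[:,1])][:2];o.append((p,*b.mean(0)));print(b)
print('loaf near-edge mid',tri(o))
yp=np.array([-.1,.995]);print('pred',np.array([.565,.0158])-.065*yp)
gr=np.array([.565,.0158])-.277*yp;print('push',gr)
goal(*gr,.20,95.7)
```

```text
((464.4454345703125, 176.84060668945312), (15.66140079498291, 38.723968505859375), 82.40535736083984)
((395.0, 265.5), (83.0, 34.0), 90.0)
grip [ 0.5957 -0.2604  0.1509]
[[373.  44.]
 [428.  44.]]
[[287. 116.]
 [338. 116.]]
loaf near-edge mid [ 0.5722 -0.0469  0.1105]
pred [ 0.5715 -0.0489]
push [ 0.5927 -0.2598]
row [-0.254, -0.008, 0.32] [-0.0001, 0.0001, -0.0004]
```

```bash
python3 -m handwheel '[[[-0.254,-0.008,0.1],[0,0,0]],[[-0.254,-0.008,0.1],[0,0,0]],[[-0.254,-0.008,0.1],[0,0,0]],[[-0.254,-0.008,0.32],[0,0,0]],[[-0.254,-0.008,0.32],[0,0,0]],[[-0.254,-0.008,0.32],[0,0,0]],[[-0.254,-0.008,0.32],[0,0,0]]]'
python3 -m handwheel '[[[0,0,0.05],[0,0,0]],[[0,0,0.1],[0,0,0]],[[0,0,0.14],[0,0,0]],[[0,0,0.18],[0,0,0]],[[0,0,0.21],[0,0,0]],[[0,0,0.235],[0,0,0]],[[0,0,0.235],[0,0,0]]]'
```

```text
time_s: 2.65
position: [0.593, -0.2591, 0.1997]
tool_rot: [[-0.099, 0.995, -0.002], [0.995, 0.099, 0.001], [0.001, -0.002, -1.0]]
ft_force: [1.2, 0.2, 1.6]
grip_width: -0.0
gripper_force: 0.0
time_s: 3.35
position: [0.5957, -0.2598, 0.0867]
tool_rot: [[-0.1, 0.995, 0.006], [0.995, 0.1, -0.004], [-0.005, 0.006, -1.0]]
ft_force: [-2.3, 1.1, 9.5]
grip_width: 0.0
gripper_force: 4.8
```

```bash
python3 -m handwheel '[[[0,0,0.02],[0,0,0]],[[0,0,0.025],[0,0,0]],[[0,0,0.025],[0,0,0]]]'; python3 -m handwheel '[[[0,0,0.008],[0,0,0]],[[0,0,0.008],[0,0,0]]]'
```

```text
time_s: 3.65
position: [0.5965, -0.2598, 0.077]
tool_rot: [[-0.101, 0.995, 0.009], [0.995, 0.101, -0.005], [-0.006, 0.008, -1.0]]
ft_force: [-4.1, 3.2, 19.3]
grip_width: -0.0003
gripper_force: 8.0
time_s: 3.85
position: [0.5967, -0.2598, 0.076]
tool_rot: [[-0.101, 0.995, 0.011], [0.995, 0.101, -0.007], [-0.008, 0.01, -1.0]]
ft_force: [-10.2, 8.7, 37.4]
grip_width: -0.0001
gripper_force: 16.5
```

```bash
python3 -m handwheel '[[[0,0,-0.08],[0,0,0]],[[0,0,-0.18],[0,0,0]],[[0,0,-0.268],[0,0,0]],[[0,0,-0.268],[0,0,0]],[[0,0,-0.268],[0,0,0]],[[0,0,-0.268],[0,0,0]]]' | head -2
python3 -m handwheel '[[[0,0,0.07],[0,0,0]],[[0,0,0.13],[0,0,0]],[[0,0,0.18],[0,0,0]],[[0,0,0.22],[0,0,0]],[[0,0,0.25],[0,0,0]],[[0,0,0.264],[0,0,0]],[[0,0,0.264],[0,0,0]],[[0,0,0.264],[0,0,0]]]'
python3 -m handwheel '[[[0,0,-0.08],[0,0,0]],[[0,0,-0.18],[0,0,0]],[[0,0,-0.264],[0,0,0]],[[0,0,-0.264],[0,0,0]],[[0,0,-0.264],[0,0,0]],[[0,0,-0.264],[0,0,0]]]' | head -2
python3 -c "
from h import *
snap('side','s2');im,d,p=load('pics/s2.npz')
snap('top','t2');a=cv2.imread('pics/s2.png')[130:270,260:420];b=cv2.imread('pics/t2.png')[150:240,280:500]
cv2.imwrite('pics/s2c.png',np.hstack([cv2.resize(a,(457,400)),cv2.resize(b,(340,400))]))
im,d,p=load('pics/t2.npz');m=mask(im,(3,80,100),(20,255,255),(303,165,372,212));print(np.median(pts(d,p,m),0))"
```

```text
time_s: 4.45
position: [0.5938, -0.2585, 0.2005]
time_s: 5.25
position: [0.595, -0.2582, 0.0758]
tool_rot: [[-0.101, 0.995, 0.006], [0.995, 0.101, -0.003], [-0.004, 0.006, -1.0]]
ft_force: [-16.2, 11.6, 55.8]
grip_width: -0.0001
gripper_force: 24.0
time_s: 5.85
position: [0.5933, -0.258, 0.1978]
[0.5739 0.0202 0.1173]
```

```bash
python3 -m handwheel '[[[0,0,0.07],[0,0,0]],[[0,0,0.13],[0,0,0]],[[0,0,0.18],[0,0,0]],[[0,0,0.22],[0,0,0]],[[0,0,0.25],[0,0,0]],[[0,0,0.258],[0,0,0]],[[0,0,0.258],[0,0,0]],[[0,0,0.258],[0,0,0]]]'
python3 -m handwheel '[[[0,0,-0.08],[0,0,0]],[[0,0,-0.18],[0,0,0]],[[0,0,-0.262],[0,0,0]],[[0,0,-0.262],[0,0,0]],[[0,0,-0.262],[0,0,0]],[[0,0,-0.262],[0,0,0]]]' | head -2
python3 -m handwheel '[[[0,0,0.07],[0,0,0]],[[0,0,0.13],[0,0,0]],[[0,0,0.18],[0,0,0]],[[0,0,0.22],[0,0,0]],[[0,0,0.25],[0,0,0]],[[0,0,0.262],[0,0,0]],[[0,0,0.262],[0,0,0]],[[0,0,0.262],[0,0,0]]]'
python3 -m handwheel '[[[0,0,-0.08],[0,0,0]],[[0,0,-0.18],[0,0,0]],[[0,0,-0.262],[0,0,0]],[[0,0,-0.262],[0,0,0]],[[0,0,-0.262],[0,0,0]],[[0,0,-0.262],[0,0,0]]]' | head -2
python3 -c "
from h import *
snap('top','t4')
im,d,p=load('pics/t4.npz');m=mask(im,(3,80,100),(20,255,255),(303,160,372,215));print(np.median(pts(d,p,m),0))"
python3 -m handwheel '[[[0,0,0.07],[0,0,0]],[[0,0,0.13],[0,0,0]],[[0,0,0.18],[0,0,0]],[[0,0,0.22],[0,0,0]],[[0,0,0.25],[0,0,0]],[[0,0,0.262],[0,0,0]],[[0,0,0.262],[0,0,0]],[[0,0,0.262],[0,0,0]]]'
python3 -m handwheel '[[[0,0,-0.08],[0,0,0]],[[0,0,-0.18],[0,0,0]],[[0,0,-0.262],[0,0,0]],[[0,0,-0.262],[0,0,0]],[[0,0,-0.262],[0,0,0]],[[0,0,-0.262],[0,0,0]]]' | head -2
python3 -c "
from h import *
snap('top','t5')
im,d,p=load('pics/t5.npz');m=mask(im,(3,80,100),(20,255,255),(303,160,372,215));print(np.median(pts(d,p,m),0))"
```

```text
time_s: 6.75
position: [0.5949, -0.2581, 0.0764]
tool_rot: [[-0.101, 0.995, 0.005], [0.995, 0.101, -0.002], [-0.003, 0.005, -1.0]]
ft_force: [-9.9, 9.0, 42.3]
grip_width: -0.0001
gripper_force: 18.3
time_s: 7.35
position: [0.5932, -0.2579, 0.1995]
time_s: 8.15
position: [0.5945, -0.2578, 0.0763]
tool_rot: [[-0.101, 0.995, 0.004], [0.995, 0.101, -0.002], [-0.002, 0.004, -1.0]]
ft_force: [-12.8, 9.9, 47.0]
grip_width: 0.0004
gripper_force: 20.5
time_s: 8.75
position: [0.5931, -0.2579, 0.1991]
[0.5774 0.0192 0.1544]
time_s: 9.6
position: [0.5952, -0.2596, 0.0759]
tool_rot: [[-0.101, 0.995, 0.006], [0.995, 0.101, -0.005], [-0.006, 0.006, -1.0]]
ft_force: [-7.1, 2.2, 38.2]
grip_width: -0.0001
gripper_force: 17.8
time_s: 10.2
position: [0.5932, -0.2579, 0.1992]
[0.5777 0.0193 0.1548]
```

```bash
python3 -c "
from h import *
snap('side','s5')
im,d,p=load('pics/t5.npz');m=mask(im,(3,80,100),(20,255,255),(303,160,372,215));P=pts(d,p,m);print(rect(m),np.percentile(P[:,2],[2,10,25,50,75,90,98]))
v,u=np.mgrid[165:215,300:380]
for r in range(170,215,5):print(r,[round(float(pts(d,p,(np.indices(d.shape)[0]==r)&(np.indices(d.shape)[1]==c))[0,2]),3) for c in range(300,400,8)])
a=cv2.imread('pics/s5.png')[130:270,260:420];b=cv2.imread('pics/t5.png')[150:235,290:400]
cv2.imwrite('pics/c5.png',np.hstack([cv2.resize(a,None,fx=2.5,fy=2.5),cv2.resize(b,(390,350))]))"
```

```text
((338.305419921875, 190.42449951171875), (23.490745544433594, 59.582481384277344), 84.64417266845703) [-0.0064 -0.0035  0.0001  0.1548  0.1582  0.1602  0.1626]
170 [-0.006, -0.002, -0.004, -0.001, -0.004, -0.004, -0.0, -0.005, 0.005, 0.008, 0.01, 0.009, 0.007]
175 [-0.004, 0.009, 0.009, 0.006, 0.012, 0.006, 0.005, 0.112, 0.112, 0.004, 0.003, 0.003, 0.124]
180 [0.016, 0.114, 0.114, 0.155, 0.163, 0.153, 0.157, 0.16, 0.157, 0.012, 0.128, 0.206, 0.12]
185 [0.007, 0.081, 0.157, 0.16, 0.162, 0.155, 0.159, 0.154, 0.162, 0.062, 0.163, 0.175, 0.12]
190 [0.003, 0.06, 0.158, 0.158, 0.159, 0.155, 0.154, 0.16, 0.156, 0.097, 0.119, 0.108, 0.121]
195 [0.005, 0.099, 0.159, 0.158, 0.157, 0.153, 0.157, 0.157, 0.148, 0.113, 0.127, 0.132, 0.129]Traceback (most recent call last):
  File "<string>", line 6, in <module>
    for r in range(170,215,5):print(r,[round(float(pts(d,p,(np.indices(d.shape)[0]==r)&(np.indices(d.shape)[1]==c))[0,2]),3) for c in range(300,400,8)])
                                                   ~~~~~~~~~~~~~~~~~~~~~~~~~~~~~~~~~~~~~~~~~~~~~~~~~~~~~~~~~~~~~~~~^^^^^
IndexError: index 0 is out of bounds for axis 0 with size 0
```

```bash
cat >> h.py <<'E'
def top(n):
    im,d,p=load(f'pics/{n}.npz');m=mask(im,(3,80,100),(20,255,255),(303,160,372,215));P=pts(d,p,m);P=P[P[:,2]>.09];m2=rect(m);print(n,P.mean(0),np.median(P[:,2]),m2)
E
python3 -c "
from h import *
for n in('top0','t2','t4','t5'):top(n)"
python3 -m handwheel '[[[0,0,0.07],[0,0,0]],[[0,0,0.13],[0,0,0]],[[0,0,0.18],[0,0,0]],[[0,0,0.22],[0,0,0]],[[0,0,0.25],[0,0,0]],[[0,0,0.262],[0,0,0]],[[0,0,0.262],[0,0,0]],[[0,0,0.262],[0,0,0]]]' | head -4
python3 -m handwheel '[[[0,0,-0.08],[0,0,0]],[[0,0,-0.18],[0,0,0]],[[0,0,-0.262],[0,0,0]],[[0,0,-0.262],[0,0,0]],[[0,0,-0.262],[0,0,0]],[[0,0,-0.262],[0,0,0]]]' | head -2
python3 -c "
from h import *
snap('top','t6');snap('side','s6');top('t6')
a=cv2.imread('pics/s6.png')[130:270,260:420];b=cv2.imread('pics/t6.png')[150:235,290:400]
cv2.imwrite('pics/c6.png',np.hstack([cv2.resize(a,None,fx=2.5,fy=2.5),cv2.resize(b,(390,350))]))"
```

```text
top0 [0.5652 0.016  0.1083] 0.10829892141298934 ((337.69317626953125, 192.56002807617188), (21.841726303100586, 56.657806396484375), 84.64418029785156)
t2 [0.5647 0.0165 0.1185] 0.11864499570420367 ((337.66265869140625, 192.16705322265625), (22.308719635009766, 57.41035842895508), 84.42780303955078)
t4 [0.5629 0.0163 0.1563] 0.15675902592423374 ((338.31121826171875, 190.4864501953125), (23.5529727935791, 59.582481384277344), 84.64418029785156)
t5 [0.563  0.0165 0.1569] 0.15740420570010705 ((338.305419921875, 190.42449951171875), (23.490745544433594, 59.582481384277344), 84.64417266845703)
time_s: 11.1
position: [0.5941, -0.2576, 0.0764]
tool_rot: [[-0.101, 0.995, 0.003], [0.995, 0.101, -0.001], [-0.001, 0.003, -1.0]]
ft_force: [-13.7, 10.3, 45.6]
time_s: 11.7
position: [0.5932, -0.258, 0.1995]
t6 [0.5628 0.0164 0.1571] 0.15768378354792206 ((338.3068542480469, 190.43997192382812), (23.52185821533203, 59.582481384277344), 84.64418029785156)
```

View pics/c6.png

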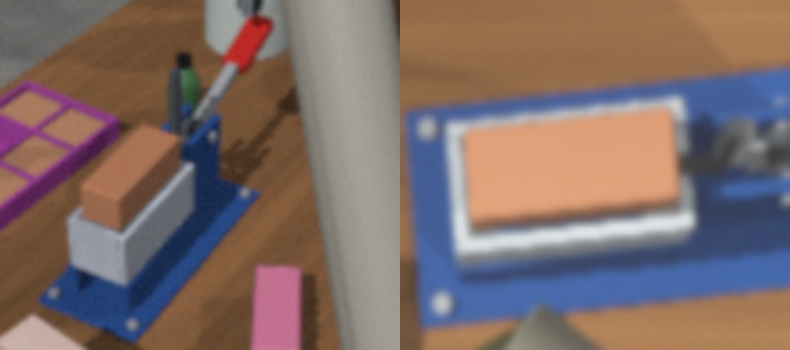

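The crop shows the brown loaf standing out of the mould and level. Its height is the same after strokes 4, 5 and 6, so it is fully up. Next I measure it and the stand with the wrist camera.

```bash
python3 -m handwheel '[[[0,0,-0.1],[0,0,0]],[[0,0,-0.2],[0,0,0]],[[0,0,-0.32],[0,0,0]],[[0,0,-0.35],[0,0,0]],[[0.1,0,-0.4],[0,0,0]],[[0.2,0,-0.4],[0,0,0]],[[0.36,0,-0.4],[0,0,0]],[[0.36,0,-0.4],[0,0,0]],[[0.36,0,-0.4],[0,0,0]],[[0.36,0,-0.4],[0,0,0]]]' | head -3
python3 -c "
from h import *
snap('wrist','w3')"
python3 -m handwheel '[[[0.1,-0.1,0],[0,0,0]],[[0.1,-0.1,0],[0,0,0]],[[0.1,-0.1,0],[0,0,0]],[[0.1,-0.1,0],[0,0,0]]]' | head -2
python3 -c "
from h import *
snap('wrist','w4')
O=[]
for n in('w3','w4'):
    im,d,p=load(f'pics/{n}.npz');m=mask(im,(3,80,100),(20,255,255),(230,20,400,300))
    m=cv2.morphologyEx(m.astype(np.uint8),2,np.ones((5,5)))
    k=max(cv2.findContours(m,0,2)[0],key=cv2.contourArea);print(n,cv2.minAreaRect(k),np.median(pts(d,p,m>0),0));O.append((im,m*255))
cv2.imwrite('pics/w34.png',np.hstack([cv2.resize(x[:,:,::-1],(400,300)) for x,_ in O]))
goal(.43,.30,.40,186.4)"
```

```text
time_s: 12.8
position: [0.5759, -0.0789, 0.4011]
tool_rot: [[-0.102, 0.995, -0.001], [0.995, 0.102, 0.0], [0.0, -0.001, -1.0]]
time_s: 13.25
position: [0.5214, -0.0357, 0.4015]
w3 ((268.0, 159.5), (279.0, 76.0), 90.0) [ 0.5626 -0.0362  0.0012]
w4 ((278.0, 159.5), (279.0, 96.0), 90.0) [ 0.4841 -0.0034  0.0012]
row [0.686, -0.116, 0.003] [-0.0002, -0.0002, -0.504]
```

View pics/w34.png

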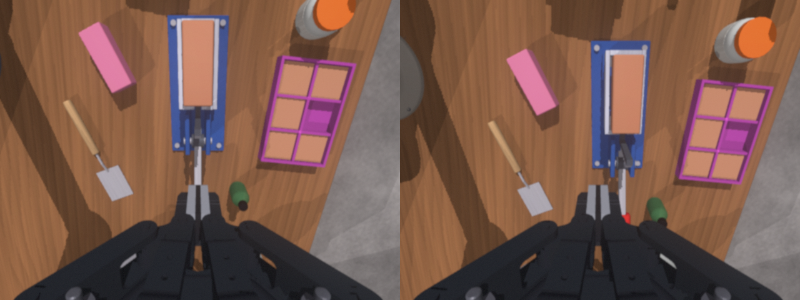

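Both panels show the whole raised loaf: left (198,62), right (627,93). I'll triangulate its top corners from these two places, keeping only high pixels so the table is excluded.

Run:
```python
from h import *
C=[]
for n,bx in(('w3',(275,15,370,195)),('w4',(325,70,405,230))):
    im,d,p=load(f'pics/{n}.npz');m=mask(im,(3,60,80),(20,255,255),bx)
    v,u=np.nonzero(m&(d>0));P=pts(d,p,m);k=P[:,2]>.14;mm=np.zeros_like(m);mm[v[k],u[k]]=1
    mm=cv2.morphologyEx(mm.astype(np.uint8),2,np.ones((3,3)))
    r=rect(mm>0);b=cv2.boxPoints(r);b=b[np.lexsort((b[:,0],))]
    l=b[:2][np.argsort(b[:2,1])];q=b[2:][np.argsort(b[2:,1])];C.append((p,np.vstack([l,q])));print(n,r,np.median(P[k],0),np.vstack([l,q]).round(1).tolist())
X=np.array([tri([(C[0][0],*C[0][1][i]),(C[1][0],*C[1][1][i])]) for i in range(4)]);print(X,X.mean(0))
for p,b in C:
    W=np.array([ray(p,*x,.165) for x in b]);print(W.mean(0),np.linalg.norm(W[0]-W[1]),np.linalg.norm(W[0]-W[2]),np.degrees(np.arctan2(*(W[0]-W[1])[1::-1])))
```

```text
w3 ((316.5, 101.5), (137.0, 51.0), 90.0) [0.5649 0.0246 0.1603] [[291.0, 33.0], [291.0, 170.0], [342.0, 33.0], [342.0, 170.0]]
w4 ((363.19464111328125, 150.77169799804688), (50.10054397583008, 127.09420776367188), 1.7899105548858643) [0.5638 0.0247 0.1603] [[340.1000061035156, 86.5], [336.20001220703125, 213.5], [390.20001220703125, 88.0], [386.20001220703125, 215.10000610351562]]
[[ 0.5338  0.0829  0.1451]
 [ 0.5448 -0.0488  0.1532]
 [ 0.5831  0.0855  0.157 ]
 [ 0.5983 -0.0418  0.1659]] [0.565  0.0195 0.1553]
[0.5656 0.0185 0.165 ] 0.1265987286324173 0.047622255110308334 94.52506593038986
[0.5642 0.0195 0.165 ] 0.12758033636597846 0.04898568228446095 94.95748464360406
```

```bash
python3 -m handwheel '[[[0.3,0,0],[0,0,-0.3]],[[0.5,0,0],[0,0,-0.504]],[[0.69,-0.12,0],[0,0,-0.504]],[[0.69,-0.12,0],[0,0,-0.504]],[[0.69,-0.12,0],[0,0,-0.504]],[[0.69,-0.12,0],[0,0,-0.504]],[[0.69,-0.12,0],[0,0,-0.504]],[[0.69,-0.12,0],[0,0,-0.504]],[[0.69,-0.12,0],[0,0,-0.504]],[[0.69,-0.12,0],[0,0,-0.504]]]' | head -3
python3 -m handwheel '[[[0,0,0],[0,0,0]],[[0,0,0],[0,0,0]]]' 
python3 -c "
from h import *
snap('wrist','w5');goal(.50,.34,.40,186.4)"
```

```text
time_s: 14.3
position: [0.4279, 0.3029, 0.4009]
tool_rot: [[-0.999, -0.036, -0.001], [-0.036, 0.999, -0.001], [0.001, -0.001, -1.0]]
time_s: 14.5
position: [0.4276, 0.3024, 0.4012]
tool_rot: [[-1.0, -0.025, -0.001], [-0.025, 1.0, -0.0], [0.001, -0.0, -1.0]]
ft_force: [-0.3, 0.1, -0.1]
grip_width: 0.0002
gripper_force: 0.0
row [-0.147, 0.071, 0.003] [-0.0001, -0.0002, -0.0275]
```

```bash
python3 -m handwheel '[[[-0.28,0.1,0],[0,0,-0.0275]],[[-0.28,0.1,0],[0,0,-0.0275]],[[-0.28,0.1,0],[0,0,-0.0275]],[[-0.28,0.1,0],[0,0,-0.0275]],[[-0.28,0.1,0],[0,0,-0.0275]]]' | head -3
python3 -c "
from h import *
snap('wrist','w5')"
python3 -m handwheel '[[[0.03,0.13,0],[0,0,0]],[[0.03,0.13,0],[0,0,0]],[[0.03,0.13,0],[0,0,0]],[[0.03,0.13,0],[0,0,0]]]' |head -3
python3 - <<'E'
from h import *
snap('wrist','w6')
cv2.imwrite('pics/w56.png',np.hstack([cv2.resize(cv2.imread(f'pics/{n}.png'),(400,300)) for n in('w5','w6')]))
E
```

```text
time_s: 15.05
position: [0.5666, 0.3569, 0.3992]
tool_rot: [[-0.994, -0.113, -0.003], [-0.113, 0.994, -0.001], [0.003, -0.001, -1.0]]
time_s: 15.5
position: [0.5417, 0.4192, 0.4033]
tool_rot: [[-0.993, -0.116, 0.002], [-0.116, 0.993, 0.001], [-0.002, 0.0, -1.0]]
```

View pics/w56.png

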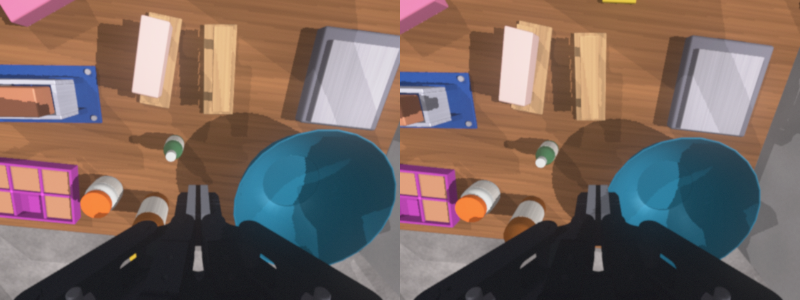

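Both panels show the empty stand, at (218,68) on the left and (592,76) on the right, beside the stand with the pale loaf. Next I triangulate its top and check the depth at the press.

Run:
```python
from h import *
C=[]
for n,bx in(('w5',(310,25,390,195)),('w6',(270,35,345,205))):
    im,d,p=load(f'pics/{n}.npz');m=np.zeros(d.shape,bool);m[bx[1]:bx[3],bx[0]:bx[2]]=1
    v,u=np.nonzero(m&(d>0));P=pts(d,p,m);k=abs(P[:,2]-.068)<.015;mm=np.zeros_like(m);mm[v[k],u[k]]=1
    mm=cv2.morphologyEx(mm.astype(np.uint8),2,np.ones((3,3)))
    r=rect(mm>0);b=cv2.boxPoints(r);b=b[np.argsort(b[:,0])]
    c=np.vstack([b[:2][np.argsort(b[:2,1])],b[2:][np.argsort(b[2:,1])]]);C.append((p,c))
    W=np.array([ray(p,*x,.07) for x in c]);e=W[0]-W[1];print(n,r,np.median(P[k],0),'plane',W.mean(0),np.linalg.norm(e),np.linalg.norm(W[0]-W[2]),np.degrees(np.arctan2(e[1],e[0])))
X=np.array([tri([(C[0][0],*C[0][1][i]),(C[1][0],*C[1][1][i])]) for i in range(4)]);print(X,X.mean(0))
im,d,p=load('pics/w5.npz');m=np.zeros(d.shape,bool);m[120:200,0:125]=1;P=pts(d,p,m)
print(np.percentile(P[:,2],[50,90,95,99]), (P[:,2]>.14).sum())
goal(.5645,.017,.28,95.3)
```

```text
w5 ((353.9371032714844, 109.88350677490234), (30.559356689453125, 137.17654418945312), 2.602562189102173) [0.465  0.3947 0.0709] plane [0.4715 0.3945 0.07  ] 0.15985999248041566 0.035844162678379685 -175.14734941967697
w6 ((302.5, 124.0), (132.0, 29.0), 90.0) [0.4653 0.395  0.0709] plane [0.4721 0.3954 0.07  ] 0.15909150462471724 0.03466725003172531 -174.81637479374118
[[0.3936 0.3693 0.0673]
 [0.5549 0.3834 0.0587]
 [0.391  0.4044 0.0715]
 [0.5503 0.4232 0.0642]] [0.4724 0.395  0.0654]
[0.1162 0.1604 0.1608 0.1616] 3430
row [0.049, -0.803, 0.246] [0.0004, 0.0003, 0.5073]
```

Run:
```python
from h import *
for n in('w1','w2','w3','w4','t2','t4','t5','t6'):
    im,d,p=load(f'pics/{n}.npz');P=pts(d,p,d>0)
    o=np.array([.5648,.0157]);yp=np.array([-.1,.995]);xp=np.array([.995,.1]);a=(P[:,:2]-o)@xp;b=(P[:,:2]-o)@yp
    k=(abs(a)<.02)&(b<-.08)&(b>-.13)&(P[:,2]<.25);z=np.sort(P[k][:,2]);print(n,k.sum(),z[-12:][::2])
    k=(abs(a)<.018)&(abs(b)<.055);q=P[k];q=q[q[:,2]>.09]
    k2=((abs(abs(a)-.033)<.002)&(abs(b)<.06))&(P[:,2]>.1)&(P[:,2]<.125)
    if len(q):print('  loaf',np.median(q[:,2]),'rim',np.median(P[k2][:,2]) if k2.sum() else None)
```

```text
w1 2209 [0.1594 0.1595 0.1595 0.1596 0.1598 0.1602]
  loaf 0.11097804422706617 rim 0.11697281581665028
w2 1959 [0.1592 0.1593 0.1594 0.1594 0.1596 0.1597]
  loaf 0.11091410997296297 rim 0.11690675110515582
w3 1440 [0.2214 0.2214 0.2214 0.2214 0.2215 0.2217]
  loaf 0.16040922501263835 rim 0.11684051221874658
w4 1431 [0.2211 0.2212 0.2213 0.2214 0.2214 0.2216]
  loaf 0.47320796438841667 rim 0.11687778603068016
t2 426 [0.1778 0.1783 0.1791 0.1805 0.1814 0.1826]
  loaf 0.11880743792107551 rim 0.114544360386773
t4 413 [0.2168 0.2175 0.2182 0.2188 0.2199 0.2211]
  loaf 0.1569317502318198 rim 0.11466987605265569
t5 418 [0.2178 0.218  0.2184 0.219  0.2197 0.2202]
  loaf 0.1577418450718196 rim 0.11430148743133142
t6 412 [0.2171 0.2183 0.2186 0.2197 0.2211 0.222 ]
  loaf 0.15792019248887773 rim 0.114408051113265
```

```bash
python3 -m handwheel '[[[0.05,-0.2,0],[0,0,0.1]],[[0.05,-0.4,0],[0,0,0.3]],[[0.05,-0.803,0.05],[0,0,0.507]],[[0.05,-0.803,0.1],[0,0,0.507]],[[0.05,-0.803,0.2],[0,0,0.507]],[[0.05,-0.803,0.2],[0,0,0.507]],[[0.05,-0.803,0.2],[0,0,0.507]],[[0.05,-0.803,0.2],[0,0,0.507]],[[0.05,-0.803,0.2],[0,0,0.507]],[[0.05,-0.803,0.2],[0,0,0.507]]]' 1 | head -3
python3 -m handwheel '[[[0,0,0],[0,0,0]],[[0,0,0],[0,0,0]],[[0,0,0],[0,0,0]]]'
python3 -c "
from h import *
print(observe()['qvel']);goal(.5645,.017,.22,95.3);goal(.5645,.017,.122,95.3)"
```

```text
time_s: 16.55
position: [0.5634, 0.0141, 0.3007]
tool_rot: [[-0.174, 0.985, -0.002], [0.985, 0.174, -0.0], [0.0, -0.002, -1.0]]
time_s: 16.85
position: [0.5641, 0.0182, 0.3024]
tool_rot: [[-0.189, 0.982, 0.001], [0.982, 0.189, -0.0], [-0.0, 0.001, -1.0]]
ft_force: [-0.7, -0.0, -0.2]
grip_width: 0.0857
gripper_force: 0.0
[ 0.3576  0.3623  0.0078 -0.0839 -0.0094  0.7791]
row [-0.002, 0.0, 0.165] [0.0003, 0.0001, 0.0311]
row [-0.002, -0.0, 0.361] [0.0003, 0.0001, 0.0311]
```

```bash
python3 -m handwheel '[[[0,0,0.1],[0,0,0.031]],[[0,0,0.165],[0,0,0.031]],[[0,0,0.165],[0,0,0.031]],[[0,0,0.165],[0,0,0.031]]]' 1 | head -3
python3 -c "
from h import *
goal(.5645,.017,.122,95.3)"
python3 -m handwheel '[[[0,0,0.05],[0,0,0]],[[0,0,0.1],[0,0,0]],[[0,0,0.15],[0,0,0]],[[0,0,0.18],[0,0,0]],[[0,0,0.195],[0,0,0]],[[0,0,0.195],[0,0,0]]]'
```

```text
time_s: 17.25
position: [0.5648, 0.0182, 0.2206]
tool_rot: [[-0.091, 0.996, 0.001], [0.996, 0.091, -0.0], [-0.0, 0.001, -1.0]]
row [-0.002, -0.001, 0.197] [0.0003, 0.0001, -0.0003]
time_s: 17.85
position: [0.5651, 0.018, 0.1228]
tool_rot: [[-0.09, 0.996, 0.002], [0.996, 0.09, -0.0], [-0.0, 0.002, -1.0]]
ft_force: [0.8, -0.0, 0.5]
grip_width: 0.0856
gripper_force: 0.0
```

Clean descent with no contact. Closing on the loaf with 50 N.

```bash
python3 -m handwheel '[[[0,0,0],[0,0,0]],[[0,0,0],[0,0,0]],[[0,0,0],[0,0,0]],[[0,0,0],[0,0,0]],[[0,0,0],[0,0,0]],[[0,0,0],[0,0,0]],[[0,0,0],[0,0,0]],[[0,0,0],[0,0,0]]]' 0 50
python3 -m handwheel '[[[0,0,-0.01],[0,0,0]],[[0,0,-0.03],[0,0,0]],[[0,0,-0.06],[0,0,0]],[[0,0,-0.1],[0,0,0]],[[0,0,-0.16],[0,0,0]],[[0,0,-0.22],[0,0,0]],[[0,0,-0.28],[0,0,0]],[[0,0,-0.28],[0,0,0]],[[0,0,-0.28],[0,0,0]]]'
python3 -c "
from h import *
snap('side','s7');snap('wrist','w7')
a=cv2.imread('pics/s7.png')[80:280,240:440];b=cv2.imread('pics/w7.png')
cv2.imwrite('pics/c7.png',np.hstack([cv2.resize(a,(400,400)),cv2.resize(b,(400,400))]))
goal(.472,.3945,.28,185.3)"
```

```text
time_s: 18.65
position: [0.565, 0.018, 0.123]
tool_rot: [[-0.09, 0.996, 0.002], [0.996, 0.09, -0.0], [-0.001, 0.002, -1.0]]
ft_force: [0.3, 0.2, 5.5]
grip_width: 0.0496
gripper_force: 55.9
time_s: 19.55
position: [0.564, 0.0181, 0.2614]
tool_rot: [[-0.09, 0.996, -0.001], [0.996, 0.09, 0.0], [0.0, -0.001, -1.0]]
ft_force: [0.4, 0.0, -4.9]
grip_width: 0.0496
gripper_force: 55.3
row [0.766, -0.115, -0.039] [-0.0006, -0.0011, -0.5009]
```

View pics/c7.png

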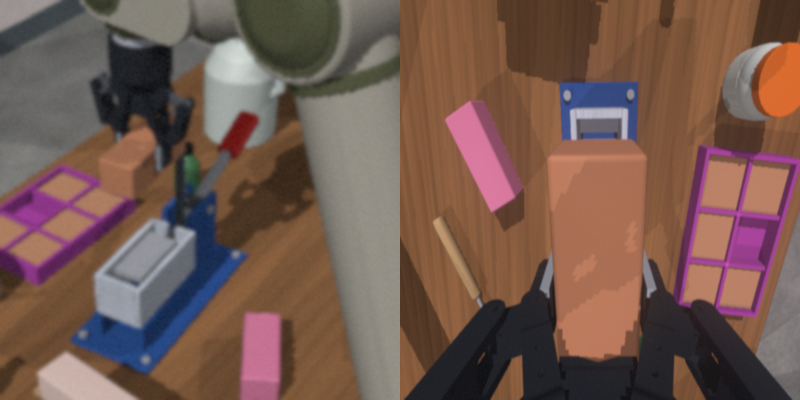

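The side view (left) shows the loaf held level above the emptied mould at (130,160). The wrist view (right) shows it square between the pads, running (600,150)–(600,350).

```bash
python3 -m handwheel '[[[0.05,0,-0.03],[0,0,-0.04]],[[0.12,-0.02,-0.04],[0,0,-0.08]],[[0.22,-0.04,-0.04],[0,0,-0.13]],[[0.31,-0.05,-0.04],[0,0,-0.175]],[[0.4,-0.06,-0.04],[0,0,-0.22]],[[0.49,-0.08,-0.04],[0,0,-0.265]],[[0.58,-0.09,-0.04],[0,0,-0.31]],[[0.66,-0.1,-0.04],[0,0,-0.355]],[[0.72,-0.11,-0.04],[0,0,-0.4]],[[0.745,-0.112,-0.04],[0,0,-0.44]]]' | head -3
python3 -m handwheel '[[[0.01,0,0],[0,0,-0.03]],[[0.01,0,0],[0,0,-0.05]],[[0.01,0,0],[0,0,-0.05]],[[0.01,0,0],[0,0,-0.05]]]' | head -3
python3 - <<'E'
from h import *
goal(.4715,.393,.15,185.3)
snap('wrist','w8');snap('top','t8')
im,d,p=load('pics/w8.npz');s=observe();P=pts(d,p,d>0);Q=(P-s['position'])@s['tool_rot']
k=(abs(Q[:,1])<.022)&(abs(Q[:,2]+.038)<.012)&(abs(Q[:,0])<.09);print('top face z rel tcp',np.median(Q[k],0),np.percentile(Q[k][:,0],[1,99]))
k=(abs(Q[:,1])<.04)&(abs(Q[:,2]+.03)<.02)&(Q[:,0]>.03)&(Q[:,0]<.06);print('y edges',np.percentile(Q[k][:,1],[1,99]),Q[(abs(Q[:,1])<.02)&(abs(Q[:,2]+.02)<.04)][:,0].max())
E
```

```text
time_s: 20.65
position: [0.4736, 0.3865, 0.2798]
tool_rot: [[-0.996, 0.09, -0.003], [0.09, 0.996, -0.001], [0.003, -0.001, -1.0]]
time_s: 21.05
position: [0.4702, 0.3843, 0.2807]
tool_rot: [[-0.998, -0.056, -0.002], [-0.056, 0.998, -0.001], [0.002, -0.001, -1.0]]
row [-0.004, 0.017, 0.261] [-0.0003, -0.0006, -0.0115]
top face z rel tcp [ 0.0278  0.0002 -0.0366] [-0.0272  0.0646]
y edges [-0.0225  0.0255] 0.0650066824840873
```

```bash
python3 -m handwheel '[[[-0.004,0.017,0.08],[0,0,-0.0115]],[[-0.004,0.017,0.16],[0,0,-0.0115]],[[-0.004,0.017,0.22],[0,0,-0.0115]],[[-0.004,0.017,0.261],[0,0,-0.0115]],[[-0.004,0.017,0.261],[0,0,-0.0115]],[[-0.004,0.017,0.261],[0,0,-0.0115]]]'
python3 -m handwheel '[[[0,0,0.04],[0,0,0]],[[0,0,0.08],[0,0,0]],[[0,0,0.11],[0,0,0]],[[0,0,0.125],[0,0,0]],[[0,0,0.133],[0,0,0]],[[0,0,0.133],[0,0,0]],[[0,0,0.133],[0,0,0]]]'
python3 -c "
from h import *
goal(.4715,.393,.0795,185.3)"
```

```text
time_s: 21.75
position: [0.4722, 0.3932, 0.152]
tool_rot: [[-0.996, -0.094, 0.001], [-0.094, 0.996, 0.0], [-0.001, 0.0, -1.0]]
ft_force: [0.1, 0.3, -2.8]
grip_width: 0.0494
gripper_force: 54.8
time_s: 22.45
position: [0.4722, 0.3934, 0.0859]
tool_rot: [[-0.996, -0.094, 0.002], [-0.094, 0.996, 0.001], [-0.002, 0.001, -1.0]]
ft_force: [-1.3, 0.8, -3.3]
grip_width: 0.0494
gripper_force: 55.1
row [0.002, -0.001, 0.013] [0.0002, 0.0005, 0.0006]
```

```bash
python3 -m handwheel '[[[0,0,0.006],[0,0,0]],[[0,0,0.012],[0,0,0]],[[0,0,0.012],[0,0,0]],[[0,0,0.012],[0,0,0]]]'; python3 -m handwheel '[[[0,0,0.003],[0,0,0]],[[0,0,0.003],[0,0,0]],[[0,0,0.003],[0,0,0]]]'
```

```text
time_s: 22.85
position: [0.472, 0.3933, 0.0797]
tool_rot: [[-0.996, -0.094, 0.001], [-0.094, 0.996, 0.001], [-0.001, 0.001, -1.0]]
ft_force: [-1.2, -1.3, 5.3]
grip_width: 0.0493
gripper_force: 55.8
time_s: 23.15
position: [0.4721, 0.3933, 0.0796]
tool_rot: [[-0.996, -0.094, 0.002], [-0.094, 0.996, 0.001], [-0.002, 0.001, -1.0]]
ft_force: [-4.7, -4.7, 15.9]
grip_width: 0.0493
gripper_force: 57.2
```

```bash
python3 -m handwheel '[[[0,0,-0.003],[0,0,0]],[[0,0,-0.003],[0,0,0]],[[0,0,-0.003],[0,0,0]],[[0,0,-0.003],[0,0,0]],[[0,0,-0.003],[0,0,0]],[[0,0,-0.003],[0,0,0]],[[0,0,-0.003],[0,0,0]]]' 0.85 20
python3 -m handwheel '[[[0,0,-0.01],[0,0,0]],[[0,0,-0.04],[0,0,0]],[[0,0,-0.08],[0,0,0]],[[0,0,-0.16],[0,0,0]],[[0,0,-0.24],[0,0,0]],[[0,0,-0.32],[0,0,0]],[[-0.1,0,-0.5],[0,0,0]],[[-0.16,0,-0.6],[0,0,0]],[[-0.16,0,-0.6],[0,0,0]],[[-0.16,0,-0.6],[0,0,0]]]'
python3 - <<'E'
from h import *
snap('wrist','w9');snap('top','t9');snap('side','s9')
im,d,p=load('pics/w9.npz');P=pts(d,p,d>0);k=(abs(P[:,2]-.116)<.006)&(abs(P[:,0]-.47)<.1)&(abs(P[:,1]-.393)<.06);Q=P[k]
r=cv2.minAreaRect((Q[:,:2]*1000).astype(np.float32));print(r,np.median(Q[:,2]))
v,u=np.nonzero(d>0);k=(abs(P[:,2]-.07)<.006)&(abs(P[:,0]-.47)<.1)&(abs(P[:,1]-.393)<.06);print('stand bits',k.sum(),P[k].min(0),P[k].max(0))
a=cv2.imread('pics/s9.png')[200:380,150:390];b=cv2.imread('pics/w9.png')
cv2.imwrite('pics/c9.png',np.hstack([cv2.resize(a,(400,300)),cv2.resize(b,(400,300))]))
E
```

```text
time_s: 23.85
position: [0.4718, 0.3931, 0.0788]
tool_rot: [[-0.996, -0.094, -0.0], [-0.094, 0.996, -0.0], [0.0, -0.0, -1.0]]
ft_force: [-0.2, -0.0, 0.8]
grip_width: 0.0724
gripper_force: 0.0
time_s: 24.85
position: [0.5533, 0.4003, 0.384]
tool_rot: [[-0.996, -0.093, 0.008], [-0.093, 0.996, 0.004], [-0.009, 0.003, -1.0]]
ft_force: [-0.0, -0.8, -0.6]
grip_width: 0.0724
gripper_force: 0.0
((473.03216552734375, 395.39697265625), (130.24232482910156, 50.0536994934082), 6.028493881225586) 0.11680349712112915
stand bits 428 [0.3917 0.3698 0.0685] [0.5524 0.4214 0.0744]
```

View pics/c9.png

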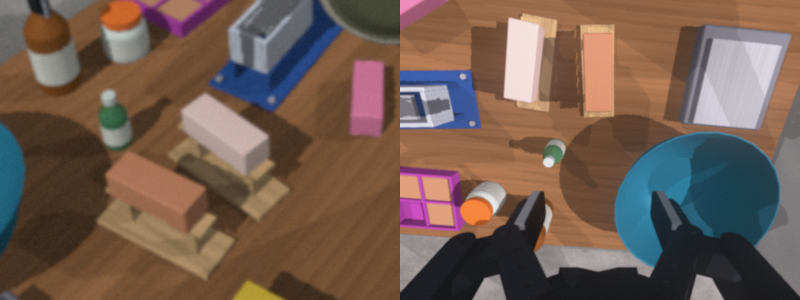

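The brown loaf lies flat along the empty stand, at (155,190) in the side view and (597,72) in the wrist view. In the same wrist-camera frame it is within about 2 mm of the stand's centre. The pale loaf and the white-cap bottle are undisturbed, and the arm is clear.

```bash
python3 -c "
from rig import *
print(close_job())"
```

```text
the job is handed in; nothing more can be done
None
```

I pumped the loaf up until it rose no further (about 50 mm), laid it flat and centred on the empty stand within about 2 mm by the wrist camera, and handed the job in at about 25 s; no verdict was returned.

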